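# Put the sharpening stones away under the tool ledge

### The job

Put the two sharpening stones away in the low niche under the tool ledge: slide the thick stone in first, lay the separator sheet that is on the ledge flat on top of it, then slide the thin stone in on top of the sheet. Each must lie flat and be pushed fully home against the stops at the back before the next goes in. Leave the other things on the bench standing where they are.

Things in the scene. Friction and masses are not known exactly. Their poses are not given: they have to be found in the camera images.
- niche: fixed wooden niche, 77 mm tall. Origin on the table at the centre of its base plate; x points into the niche (away from the robot), z up. Base plate 200 x 130 mm (x -100 to 100), top at z = 10 mm. A ledge 12 mm thick (z 65 to 77), 200 mm wide, roofs x = 0 to 100; in front of it (x < 0) the plate is an open apron
- niche_mouth (a point): middle of the mouth of the channel under the ledge, on the base plate's top: niche x = 0, y = 0, z = 10 mm. The channel between two walls is 60 mm wide (niche y -30 to 30), 55 mm high (niche z 10 to 65, 8 mm more than the three things stacked) and open towards niche -x; it runs 85 mm deep to the stops
- niche_stop (a point): on the base plate's top, between the front faces of two fixed steel stop posts (niche x = 85, y = +-20 mm, as tall as the channel). Home against them, in the niche's frame: thick stone's centre x 0, z 23 mm; sheet's x 5, z 38.5; thin stone's x 10, z 49; all y 0, long sides along x. Near ends then stick out 85, 75 and 65 mm in front of the ledge
- thick_stone: grey sharpening stone 170 x 50 x 26 mm (its x, y, z), about 0.4 kg, the longer and thicker of the two; origin under its centre; its ends are alike; it starts flat on the table left or right of the niche's apron
- thin_stone: grey sharpening stone 150 x 50 x 16 mm (its x, y, z), about 0.24 kg; origin under its centre; its ends are alike; it starts flat on the table on the other side from the thick stone
- sheet: stiff brown separator sheet 160 x 52 x 5 mm (its x, y, z), about 45 g; origin under its centre; its ends are alike; it starts lying flat across the top of the niche's ledge (the surface at z = 77 mm)
- thick_stone_mid (a point): centre of the thick stone
- thin_stone_mid (a point): centre of the thin stone
- sheet_mid (a point): centre of the sheet
- squeeze_bottle: white squeeze bottle, 52 mm across, 130 mm tall, origin under its centre; stands on the table close beside the niche's apron
- cup: white plastic cup, 60 mm across, 75 mm tall, origin under its centre; stands on the table close beside the niche's apron, on the other side from the bottle
- wood_block: wooden filing block 150 x 45 x 30 mm (x, y, z), origin under its centre; lies beside the niche
- bench_brush: wooden bench brush 140 x 45 x 38 mm, bristles down, origin under its centre; lies beside the niche
- hammer: hammer lying along its x far out at one side
- screwdriver: screwdriver lying along its x far out at the other side
Things that resemble listed ones, but are neither listed nor needed, are in the scene too. Leave any pink or red look-alike of the thick_stone alone.

How it is judged:
On the way, in this order (a step that is already met when the one before it is completed fails the run):
1. the thick stone lies flat on the niche's floor, fully home, and neither the sheet nor the thin stone is in yet (x of thick_stone_mid in the frame of niche between -0.008 and 0.005 m and y of thick_stone_mid in the frame of niche between -0.009 and 0.009 m and z of thick_stone_mid in the frame of niche between 0.02 and 0.026 m and angle between the x axis of thick_stone and the x axis of niche, either way round below 0.1 rad and angle between the z axis of thick_stone and the z axis of niche, either way round below 0.05 rad and not (x of sheet_mid in the frame of niche between -0.003 and 0.01 m and y of sheet_mid in the frame of niche between -0.009 and 0.009 m and z of sheet_mid in the frame of niche between 0.0355 and 0.0415 m and angle between the x axis of sheet and the x axis of niche, either way round below 0.1 rad and angle between the z axis of sheet and the z axis of niche, either way round below 0.05 rad) and not (x of thin_stone_mid in the frame of niche between 0.002 and 0.015 m and y of thin_stone_mid in the frame of niche between -0.009 and 0.009 m and z of thin_stone_mid in the frame of niche between 0.046 and 0.052 m and angle between the x axis of thin_stone and the x axis of niche, either way round below 0.1 rad and angle between the z axis of thin_stone and the z axis of niche, either way round below 0.05 rad)), for 0.2 s.
2. the sheet lies flat on the thick stone, fully home, with the thin stone not in yet (x of thick_stone_mid in the frame of niche between -0.008 and 0.005 m and y of thick_stone_mid in the frame of niche between -0.009 and 0.009 m and z of thick_stone_mid in the frame of niche between 0.02 and 0.026 m and angle between the x axis of each of thick_stone, sheet and the x axis of niche, either way round below 0.1 rad and angle between the z axis of each of thick_stone, sheet and the z axis of niche, either way round below 0.05 rad and x of sheet_mid in the frame of niche between -0.003 and 0.01 m and y of sheet_mid in the frame of niche between -0.009 and 0.009 m and z of sheet_mid in the frame of niche between 0.0355 and 0.0415 m and not (x of thin_stone_mid in the frame of niche between 0.002 and 0.015 m and y of thin_stone_mid in the frame of niche between -0.009 and 0.009 m and z of thin_stone_mid in the frame of niche between 0.046 and 0.052 m and angle between the x axis of thin_stone and the x axis of niche, either way round below 0.1 rad and angle between the z axis of thin_stone and the z axis of niche, either way round below 0.05 rad)), for 0.2 s.
At the end, for the whole second after the job is handed in: thick stone on the niche's floor, sheet on it, thin stone on the sheet; each within 8 mm of the stops, within 9 mm of the channel's middle, within 3 mm of its resting height, lengthways within 0.1 rad, flat within 0.05 rad, and at rest (x of thick_stone_mid in the frame of niche between -0.008 and 0.005 m and y of thick_stone_mid in the frame of niche between -0.009 and 0.009 m and z of thick_stone_mid in the frame of niche between 0.02 and 0.026 m and angle between the x axis of each of thick_stone, sheet, thin_stone and the x axis of niche, either way round below 0.1 rad and angle between the z axis of each of thick_stone, sheet, thin_stone and the z axis of niche, either way round below 0.05 rad and x of sheet_mid in the frame of niche between -0.003 and 0.01 m and y of sheet_mid in the frame of niche between -0.009 and 0.009 m and z of sheet_mid in the frame of niche between 0.0355 and 0.0415 m and x of thin_stone_mid in the frame of niche between 0.002 and 0.015 m and y of thin_stone_mid in the frame of niche between -0.009 and 0.009 m and z of thin_stone_mid in the frame of niche between 0.046 and 0.052 m and linear speed of each of thick_stone, sheet, thin_stone below 0.01 m/s); the robot touches nothing.
It fails at once if one of the other things (bottle, cup, wooden block, brush, hammer, screwdriver) is shifted more than 20 mm (distance of any of squeeze_bottle, cup, wood_block, bench_brush, hammer, screwdriver from where it was at the start of the episode above 0.02 m).
It fails at once if the bottle, cup, wooden block or brush is tipped more than 0.35 rad (angle between any of squeeze_bottle, cup, wood_block, bench_brush's own z axis and vertical above 0.35 rad).
It also fails if it takes over 72 s, if anything falls off the work surface, if the arm or the gripper's body presses on something with over 40 N, if the wrist force passes 120 N, or if a joint passes its speed limit or range.

### The arm

A 7-joint arm with a two-finger parallel gripper is mounted at the origin on the work surface. World frame = base frame: x ahead of the robot, y to its left, z up, the work surface at z = 0. Lengths are in m, angles in rad, forces in N, time in s.
With the tool pointing down it reaches from about 0.4 to 0.875 m from the base axis. Payload 6.5 kg.
Tool frame: the origin (TCP) lies midway between the tips of the shut fingers; the grasp point (between the pads) lies 19 mm behind it; z points along the fingers, y is the direction in which the jaws open and shut (so a half turn about z gives the same grasp; the last joint's range is limited). The gripper opens to 85 mm and grips with 20 to 120 N. Pads are 22 mm wide; open, the fingers measure 114 mm over their backs; the gripper's body (76 mm by 85 mm) begins 54 mm behind the grasp point. The pads swing forward as they close: fully open they stand 13 mm farther back than shut.
Start: joints at [1.182, 0.536, -0.004, 1.538, 0.003, 1.067, -0.071], TCP at [0.206, -0.616, 0.231] pointing down, gripper open.
Joint ranges: [-2.7, 2.7], [-0.37, 2.16], [-1.27, 1.26], [0.24, 2.4], [-1.31, 4.45], [0.19, 1.91], [-2.76, 2.76]. Speed limits (rad/s): [2.39, 2.39, 3.14, 3.14, 3.14, 3.14, 3.14].

### API

Orientations are given as a 3x3 rotation matrix whose columns are the frame's x, y, z axes.
In Python, from station import manip gives the robot as it stands.
- The arm moves only by the shell command python3 -m creep 'ROWS' [OPENING]. ROWS is JSON, a list of rows, each an object of numbers: "dx", "dy", "dz": the shift along the tool's x, y, z in cm; "twist": the turn about the tool's z in rad. In form: [{"dx": .., "dy": .., "dz": .., "twist": ..}, ...]. A call has 1 to 10 rows; each row is the pose to reach, as a shift and turn from the pose commanded when the call began, along the tool's axes at that moment; what a row does not reach only later rows make up. A row lasts 1/12 s, in which the tool goes at most 41.7 mm and 7.16 degrees, less where a joint would pass 70% of its speed; a pose out of reach is approached as far as the arm can. A call with a gripper value outside its range is refused whole. OPENING is the closure, from 0 (fully open) to 1 (shut), set as the call begins (- or left out, the last holds). The fingers move at their own pace and stop on an object; the grip force is fixed at half the most. Time passes only in rows, so rows that repeat a pose let the fingers close. It gives the time, the measured TCP pose, the force and the opening at its end, in the units of the state.
- manip.get_obs(): the state, without advancing time (a new reading comes with each control period).
- manip.snapshot(name): name is "side" or "top"; returns a dict with "frame" (420x560x3 uint8, red, green, blue), "intrinsics" (3x3 intrinsics, pixels), "world_from_camera" (4x4, takes a point from camera to world coordinates). Camera axes: x right, y down, z forward; pixel columns grow to the right and rows downward; lengths in m; the calibration is good to about 2 mm. A picture is of the moment at which its call begins. There is no depth.
- manip.close_job(): hands the job in, once; it reports no verdict.
The state is a dict: "clock": time; "qpos": joint angles; "qd": joint speeds; "effort": joint torques, N m; "eef_pos": TCP position; "orientation": TCP orientation; "wrist_force": force on the tool from outside, world axes, zero at the start; "torque": the same for the moment, N m; "width": finger opening in m.
Only numpy, scipy, OpenCV 4.12 (cv2) and the standard library are available. Lean on these libraries where they do the work, as an engineer would, in place of code of your own. Each camera call takes 0.05 s, during which the arm holds its last target. There are 200 camera calls.

## Working session

There is one attempt and no reset: what is moved stays moved. The work goes in short steps, Python scripts to look and compute and a shell command to move; the robot and the scene stay as the last step left them, time stands still between calls to the robot, and variables do not carry over. Pictures are saved under pics/ and viewed, about 8 in all and at most 12, crops included, and the job is handed in when it is done.

```bash
ls; mkdir -p pics; python3 - <<'E'
from station import manip
import cv2,numpy as np
np.set_printoptions(precision=4,suppress=True)
o=manip.get_obs();print(o)
for n in("top","side"):
    s=manip.snapshot(n);cv2.imwrite(f"pics/{n}0.png",s["frame"][:,:,::-1]);print(s["intrinsics"],s["world_from_camera"])
E
```

```text
pics
{'clock': 0.0, 'qpos': array([ 1.1818,  0.5372, -0.0045,  1.5389,  0.0026,  1.0673, -0.0712]), 'qd': array([ 0.0021, -0.0006,  0.001 , -0.0011,  0.0003,  0.0012,  0.0008]), 'effort': array([  0.0004, -58.3415,   1.0489, -25.9106,   0.0124,   0.0096,
         0.    ]), 'eef_pos': array([ 0.206 , -0.6158,  0.2304]), 'orientation': array([[ 0.9483,  0.3172, -0.0007],
       [ 0.3172, -0.9483,  0.0016],
       [-0.0001, -0.0017, -1.    ]]), 'wrist_force': array([ 0.0571, -0.6671, -0.4941]), 'torque': array([-0.0034,  0.004 , -0.015 ]), 'width': 0.0856415001870101}
[[433.8312   0.     280.9273]
 [  0.     433.8312 205.101 ]
 [  0.       0.       1.    ]] [[-0.0169 -0.9871  0.1593  0.313 ]
 [-0.9998  0.0152 -0.0123  0.0075]
 [ 0.0097 -0.1595 -0.9871  1.5383]
 [ 0.      0.      0.      1.    ]]
[[495.2013   0.     280.693 ]
 [  0.     495.2013 208.3749]
 [  0.       0.       1.    ]] [[ 0.9066 -0.2695  0.3248  0.0074]
 [-0.422  -0.5823  0.6948 -1.1462]
 [ 0.0018 -0.767  -0.6417  1.1604]
 [ 0.      0.      0.      1.    ]]
```

View pics/top0.png

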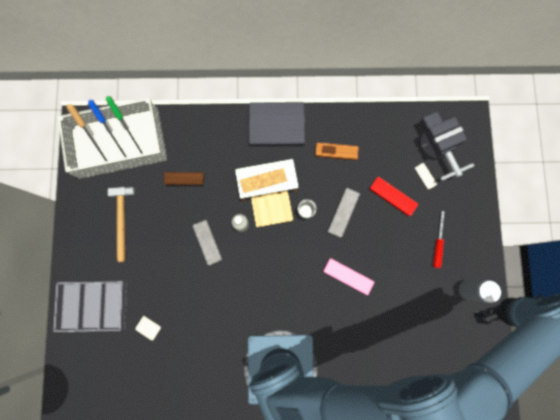

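View pics/side0.png

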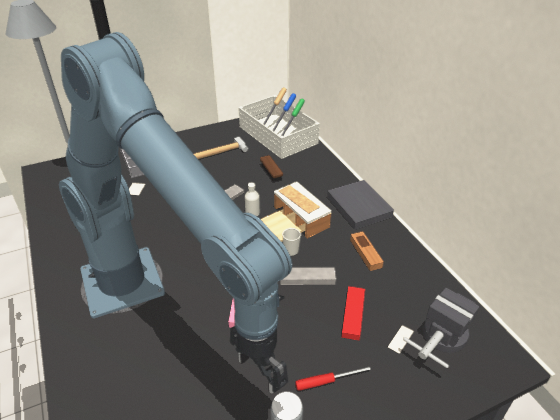

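The top view shows the niche with its white ledge at (267,179) and the sheet on it at (263,181). The apron is at (272,209), the bottle at (240,222) and the cup at (307,208). One grey stone is on the right at (344,212), apparently the longer one, and another on the left at (207,242). Next I'll measure them.

```bash
cat > h.py <<'E'
from station import manip
import cv2,numpy as np
np.set_printoptions(precision=4,suppress=True)
def cast(s,uv,z):
    K,T=s["intrinsics"],s["world_from_camera"]
    uv=np.atleast_2d(uv).astype(float)
    d=np.c_[uv,np.ones(len(uv))]@np.linalg.inv(K).T@T[:3,:3].T
    return T[:3,3]+d*((z-T[2,3])/d[:,2])[:,None]
def proj(s,P):
    K,T=s["intrinsics"],s["world_from_camera"]
    c=(np.atleast_2d(P)-T[:3,3])@T[:3,:3]@K.T
    return c[:,:2]/c[:,2:]
def rect(s,mask,z,seed=None,hull=False):
    """largest blob (or the one nearest seed) -> world rect at height z: centre, long, short, angle of long axis"""
    cs,_=cv2.findContours(mask.astype(np.uint8),cv2.RETR_EXTERNAL,cv2.CHAIN_APPROX_NONE)
    cs=[c for c in cs if cv2.contourArea(c)>40]
    if seed is not None: c=min(cs,key=lambda c:np.linalg.norm(c.reshape(-1,2).mean(0)-seed))
    else: c=max(cs,key=cv2.contourArea)
    w=cast(s,c.reshape(-1,2),z)[:,:2]
    (cx,cy),(a,b),t=cv2.minAreaRect((w*1000).astype(np.float32))
    t=np.deg2rad(t)
    if a<b:a,b,t=b,a,t+np.pi/2
    t=(t+np.pi/2)%np.pi-np.pi/2
    return np.array([cx,cy,a,b])/1000,t,cv2.contourArea(c)
E
python3 - <<'E'
from h import *
s=manip.snapshot("top");f=s["frame"]
hsv=cv2.cvtColor(f,cv2.COLOR_RGB2HSV)
for n,(u,v) in dict(stR=(344,212),stL=(207,242),ledge=(242,186),sheet=(263,181),apron=(272,209),cup=(307,208),bot=(240,222)).items(): print(n,f[v,u],hsv[v,u])
g=(hsv[...,1]<50)&(hsv[...,2]>80)&(hsv[...,2]<190)
for n,p in (("R",(344,212)),("L",(207,242))):
    for z in(0.016,0.026): print(n,z,*rect(s,g,z,p))
big=cv2.resize(f[150:275,180:370],None,fx=4.2,fy=4.2,interpolation=cv2.INTER_CUBIC)
cv2.imwrite("pics/crop1.png",big[:,:,::-1])
E
```

```text
stR [195 192 184] [ 22  14 195]
stL [189 185 179] [ 18  13 189]
ledge [242 204 141] [ 19 106 242]
sheet [237 186 114] [ 18 132 237]
apron [253 250 186] [ 29  68 253]
cup [253 253 251] [ 30   2 253]
bot [236 239 230] [ 40  10 239]
R 0.016 [ 0.5307 -0.2342  0.1823  0.0602] -0.4309026601681287 796.5
R 0.026 [ 0.5293 -0.2326  0.1811  0.0598] -0.4309034591164558 796.5
L 0.016 [0.432  0.2503 0.1603 0.0608] 0.38008754919859955 728.5
L 0.026 [0.4312 0.2487 0.1592 0.0604] 0.38008744933005856 728.5
```

View pics/crop1.png

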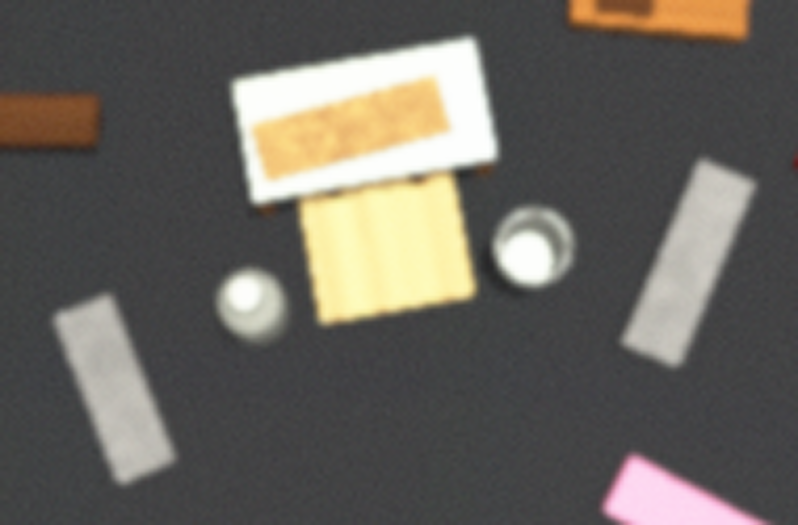

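The crop shows the white ledge with the tan sheet near its front-left, turned a few degrees relative to the ledge. The apron is clear, with the bottle on its left and the cup on its right. The stone measurements are about 10 mm too long because of blur and visible sides. They still give R = 170 mm (thick) and L = 150 mm (thin).

```bash
cat >> h.py <<'E'
NICHE=None
def scene(s):
    f=s["frame"];hsv=cv2.cvtColor(f,cv2.COLOR_RGB2HSV);H,S,V=[hsv[...,i].astype(int) for i in range(3)]
    box=np.zeros(V.shape,bool);box[150:235,228:305]=1
    white=box&(V>170)
    return dict(grey=(S<50)&(V>80)&(V<215),sheet=box&(S>85)&(H<24)&(V>120),apron=box&(S>40)&(S<95)&(H>=24)&(V>150),ledge=box&(V>150)&~((S>40)&(S<95)&(H>=24)))
E
python3 - <<'E'
from h import *
s=manip.snapshot("top");m=scene(s)
print("sheet",*rect(s,m["sheet"],.082));print("apron",*rect(s,m["apron"],.010))
L=m["ledge"].astype(np.uint8);L=cv2.morphologyEx(L,cv2.MORPH_OPEN,np.ones((5,5)))
print("ledge",*rect(s,L,.077))
hsv=cv2.cvtColor(s["frame"],cv2.COLOR_RGB2HSV)
dark=hsv[...,2]>120
print("niche all bright blob",*rect(s,dark,.077,(267,185)))
for n,p,z in(("cup",(307,208),.075),("bottle",(240,222),.065)):print(n,*rect(s,(hsv[...,1]<45)&(hsv[...,2]>110),z,p))
# stones: grey level threshold halfway, corners by rect, both planes top
print("R",*rect(s,dark,.026,(344,212)),"L",*rect(s,dark,.016,(207,242)))
t=manip.snapshot("side");cv2.imwrite("pics/side1.png",cv2.resize(t["frame"][160:310,180:400],None,fx=3.6,fy=3.6,interpolation=cv2.INTER_CUBIC)[:,:,::-1])
E
```

```text
sheet [0.6363 0.0491 0.1518 0.0454] -1.3071129522615976 517.0
apron [0.5453 0.0205 0.1318 0.1053] -1.4145609328257187 919.5
ledge [0.6391 0.0373 0.2056 0.1158] -1.402366484641814 1755.0
niche all bright blob [0.5913 0.0289 0.2167 0.208 ] 0.1684247488574977 2959.5
cup [ 0.5371 -0.0988  0.0661  0.0629] -0.8033586549469973 275.5
bottle [0.4946 0.1316 0.0552 0.0513] -0.004468517993044152 196.5
R [ 0.5292 -0.2326  0.1736  0.0532] -0.43165234001498654 675.5 L [0.4316 0.2505 0.1533 0.0531] 0.37811354761960536 606.0
```

```bash
cat >> h.py <<'E'
NO=np.array([.5941,.0293]);NY=.163
def n2w(x,y): c,s_=np.cos(NY),np.sin(NY);return NO+np.array([c*x-s_*y,s_*x+c*y])
def w2n(p): c,s_=np.cos(NY),np.sin(NY);d=np.array(p[:2])-NO;return np.array([c*d[0]+s_*d[1],-s_*d[0]+c*d[1]])
def go(x,y,z,yaw):
    o=manip.get_obs();R=o["orientation"];d=R.T@(np.array([x,y,z])-o["eef_pos"])*100
    cy=np.arctan2(R[1,0],R[0,0]);print("dx dy dz cm",d.round(2),"twist",round((cy-yaw+np.pi)%(2*np.pi)-np.pi,3),"| now",o["eef_pos"],"yaw",round(cy,3),"niche",w2n(o["eef_pos"]).round(4),"t",round(o["clock"],2))
def behind(c,yaw,d): return c[0]-d*np.cos(yaw),c[1]-d*np.sin(yaw)
E
python3 -c "
from h import *
go(*behind((.5292,-.2326),-.431,.05),.10,-.431)"
```

```text
dx dy dz cm [ 39.17 -29.53  13.11] twist 0.754 | now [ 0.2061 -0.6162  0.2309] yaw 0.323 niche [-0.4876 -0.5739] t 0.25
```

View pics/side1.png

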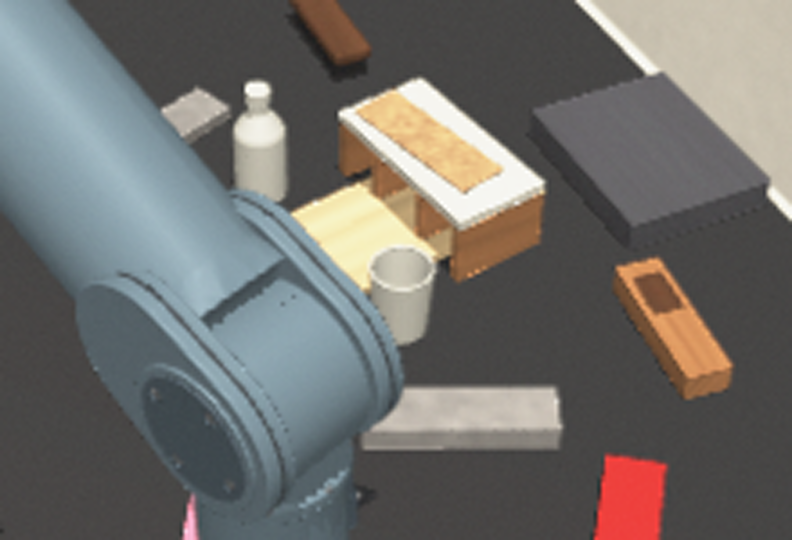

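The side crop confirms the niche opens toward the robot, the sheet lies flat on the ledge, and the right-hand stone is the thick one.

```bash
python3 -m creep '[{"dx":39.2,"dy":-29.5,"dz":0,"twist":0.754},{"dx":39.2,"dy":-29.5,"dz":0,"twist":0.754},{"dx":39.2,"dy":-29.5,"dz":0,"twist":0.754},{"dx":39.2,"dy":-29.5,"dz":0,"twist":0.754},{"dx":39.2,"dy":-29.5,"dz":0,"twist":0.754},{"dx":39.2,"dy":-29.5,"dz":0,"twist":0.754},{"dx":39.2,"dy":-29.5,"dz":4,"twist":0.754},{"dx":39.2,"dy":-29.5,"dz":8,"twist":0.754},{"dx":39.2,"dy":-29.5,"dz":12,"twist":0.754},{"dx":39.2,"dy":-29.5,"dz":12,"twist":0.754}]' 0
python3 -c "
from h import *
go(*behind((.5292,-.2326),-.431,.05),.0,-.431)"
```

```text
clock: 1.08
eef_pos: [0.4321, -0.2889, 0.1679]
orientation: [[0.909, -0.418, 0.002], [-0.418, -0.909, -0.001], [0.002, 0.0, -1.0]]
wrist_force: [0.4, -0.5, -0.2]
width: 0.0856
dx dy dz cm [ 1.43 -9.17 16.8 ] twist 0.0 | now [ 0.4321 -0.2889  0.1679] yaw -0.431 niche [-0.2115 -0.2877] t 1.08
```

```bash
python3 -m creep '[{"dx":1.4,"dy":-9.2,"dz":4,"twist":0},{"dx":1.4,"dy":-9.2,"dz":4,"twist":0},{"dx":1.4,"dy":-9.2,"dz":6,"twist":0},{"dx":1.4,"dy":-9.2,"dz":8,"twist":0},{"dx":1.4,"dy":-9.2,"dz":8,"twist":0},{"dx":1.4,"dy":-9.2,"dz":8,"twist":0}]' 0
python3 - <<'E'
from h import *
go(*behind((.5292,-.2326),-.431,.05),.0,-.431)
t=manip.snapshot("side");cv2.imwrite("pics/side2.png",cv2.resize(t["frame"][170:370,170:390],None,fx=3,fy=3,interpolation=cv2.INTER_CUBIC)[:,:,::-1])
E
```

```text
clock: 1.58
eef_pos: [0.481, -0.2128, 0.0874]
orientation: [[0.908, -0.418, -0.002], [-0.418, -0.908, 0.0], [-0.002, 0.001, -1.0]]
wrist_force: [0.3, -0.8, -0.1]
width: 0.0854
dx dy dz cm [ 0.23 -0.22  8.74] twist -0.0 | now [ 0.481  -0.2128  0.0874] yaw -0.431 niche [-0.1509 -0.2205] t 1.58
```

View pics/side2.png

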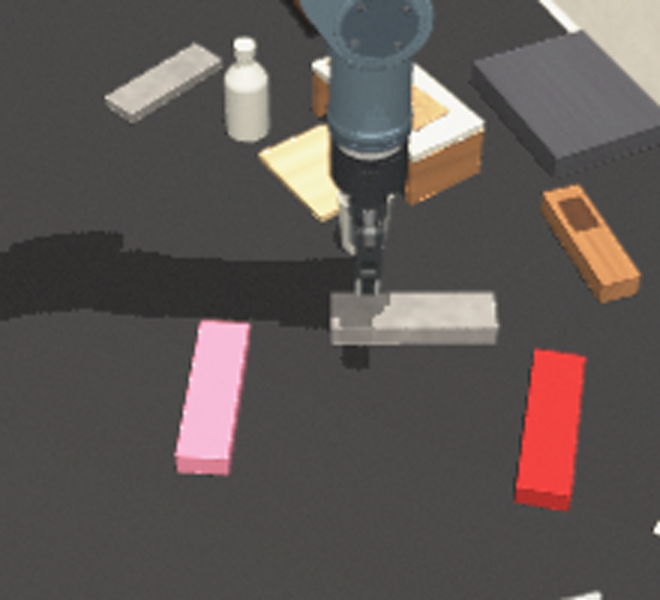

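The gripper is above the near part of the thick stone, with the jaws across its width. Going down to grasp.

```bash
python3 -m creep '[{"dx":0.2,"dy":-0.2,"dz":3,"twist":0},{"dx":0.2,"dy":-0.2,"dz":6,"twist":0},{"dx":0.2,"dy":-0.2,"dz":8.3,"twist":0},{"dx":0.2,"dy":-0.2,"dz":8.3,"twist":0},{"dx":0.2,"dy":-0.2,"dz":8.3,"twist":0}]' 0
python3 -m creep '[{"dx":0,"dy":0,"dz":0,"twist":0},{"dx":0,"dy":0,"dz":0,"twist":0},{"dx":0,"dy":0,"dz":0,"twist":0},{"dx":0,"dy":0,"dz":0,"twist":0},{"dx":0,"dy":0,"dz":0,"twist":0},{"dx":0,"dy":0,"dz":0,"twist":0}]' 1
python3 -m creep '[{"dx":0,"dy":0,"dz":-2,"twist":0},{"dx":0,"dy":0,"dz":-5,"twist":0},{"dx":0,"dy":0,"dz":-8,"twist":0},{"dx":0,"dy":0,"dz":-12,"twist":0},{"dx":0,"dy":0,"dz":-15,"twist":0},{"dx":0,"dy":0,"dz":-15,"twist":0},{"dx":0,"dy":0,"dz":-15,"twist":0}]'
python3 - <<'E'
from h import *
# grip was 50 mm behind centre; centre to niche x=-0.10
go(*n2w(-.15,0),.15,NY)
t=manip.snapshot("side");cv2.imwrite("pics/side3.png",cv2.resize(t["frame"][130:330,170:390],None,fx=3,fy=3,interpolation=cv2.INTER_CUBIC)[:,:,::-1])
E
```

```text
clock: 2.05
eef_pos: [0.4843, -0.2128, 0.0057]
orientation: [[0.908, -0.419, -0.0], [-0.419, -0.908, -0.0], [-0.0, 0.001, -1.0]]
wrist_force: [0.7, -0.4, 0.3]
width: 0.0853
clock: 2.55
eef_pos: [0.4857, -0.2124, 0.0069]
orientation: [[0.908, -0.418, 0.002], [-0.418, -0.908, -0.001], [0.003, -0.0, -1.0]]
wrist_force: [-2.1, -0.6, 11.2]
width: 0.0484
clock: 3.13
eef_pos: [0.4853, -0.212, 0.1567]
orientation: [[0.908, -0.418, 0.004], [-0.418, -0.908, -0.001], [0.004, -0.0, -1.0]]
wrist_force: [-0.6, 0.1, -4.6]
width: 0.0486
dx dy dz cm [-12.64 -18.07   0.63] twist -0.594 | now [ 0.4853 -0.212   0.1567] yaw -0.431 niche [-0.1465 -0.2205] t 3.13
```

View pics/side3.png

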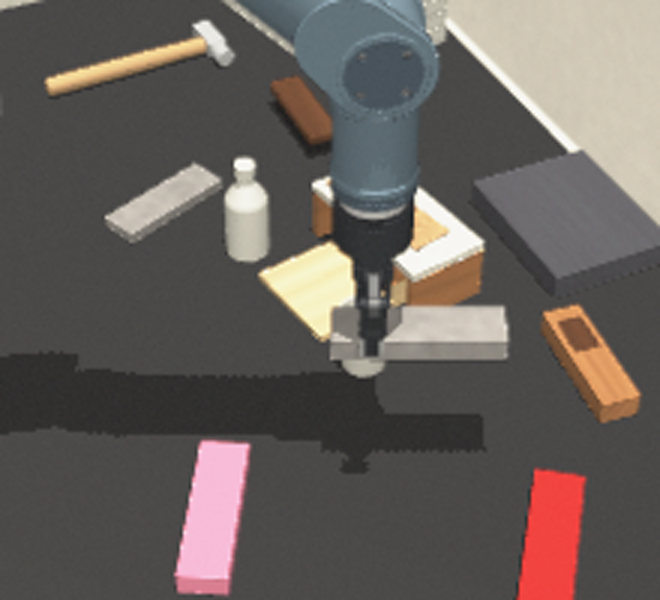

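```bash
python3 -m creep '[{"dx":-12.6,"dy":-18.1,"dz":0,"twist":-0.594},{"dx":-12.6,"dy":-18.1,"dz":0,"twist":-0.594},{"dx":-12.6,"dy":-18.1,"dz":0,"twist":-0.594},{"dx":-12.6,"dy":-18.1,"dz":0,"twist":-0.594},{"dx":-12.6,"dy":-18.1,"dz":0,"twist":-0.594},{"dx":-12.6,"dy":-18.1,"dz":0,"twist":-0.594},{"dx":-12.6,"dy":-18.1,"dz":0,"twist":-0.594},{"dx":-12.6,"dy":-18.1,"dz":0,"twist":-0.594}]'
python3 -c "
from h import *
go(*n2w(-.15,0),.019,NY)"
```

```text
clock: 3.85
eef_pos: [0.444, 0.0059, 0.1534]
orientation: [[0.986, 0.164, -0.004], [0.164, -0.986, -0.0], [-0.004, -0.0, -1.0]]
wrist_force: [0.5, -0.5, -3.5]
width: 0.0485
dx dy dz cm [ 0.24  0.14 13.44] twist 0.002 | now [0.444  0.0059 0.1534] yaw 0.165 niche [-0.1519  0.0013] t 3.85
```

```bash
python3 -m creep '[{"dx":0.2,"dy":0.1,"dz":3,"twist":0},{"dx":0.2,"dy":0.1,"dz":6,"twist":0},{"dx":0.2,"dy":0.1,"dz":9,"twist":0},{"dx":0.2,"dy":0.1,"dz":12,"twist":0},{"dx":0.2,"dy":0.1,"dz":13.3,"twist":0},{"dx":0.2,"dy":0.1,"dz":13.3,"twist":0},{"dx":0.2,"dy":0.1,"dz":13.3,"twist":0}]'
cat >> h.py <<'E'
def duo(name):
    a=manip.snapshot("top");b=manip.snapshot("side")
    A=cv2.resize(a["frame"][150:270,210:310],(400,480),interpolation=cv2.INTER_CUBIC)
    B=cv2.resize(b["frame"][160:280,230:330],(400,480),interpolation=cv2.INTER_CUBIC)
    cv2.imwrite(name,np.hstack([A,B])[:,:,::-1]);return a,b
E
python3 - <<'E'
from h import *
duo("pics/d1.png");go(*n2w(-.05,0),.019,NY)
E
```

```text
clock: 4.43
eef_pos: [0.447, 0.0033, 0.021]
orientation: [[0.987, 0.16, -0.003], [0.16, -0.987, -0.001], [-0.003, 0.001, -1.0]]
wrist_force: [0.5, -0.3, -2.8]
width: 0.049
dx dy dz cm [ 9.8  -0.14  0.35] twist -0.001 | now [0.4483 0.004  0.0224] yaw 0.162 niche [-0.148  -0.0013] t 4.53
```

View pics/d1.png

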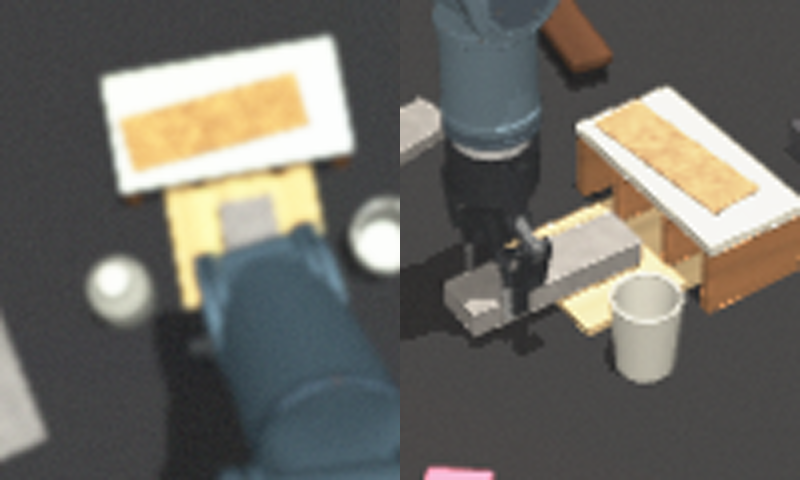

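The thick stone lies in line with the channel: in the top crop its middle is at about column 247 and the apron's middle at about 246. It hangs just above the apron and clear of the cup. Sliding in.

```bash
python3 -m creep '[{"dx":2,"dy":-0.1,"dz":0,"twist":0},{"dx":4,"dy":-0.1,"dz":0,"twist":0},{"dx":6,"dy":-0.1,"dz":0,"twist":0},{"dx":8,"dy":-0.1,"dz":0,"twist":0},{"dx":8.8,"dy":-0.1,"dz":0.2,"twist":0},{"dx":8.8,"dy":-0.1,"dz":0.4,"twist":0},{"dx":8.8,"dy":-0.1,"dz":0.6,"twist":0},{"dx":8.8,"dy":-0.1,"dz":0.6,"twist":0}]'
python3 -c "
from h import *
go(*n2w(-.045,0),.0169,NY)"
```

```text
clock: 5.2
eef_pos: [0.5347, 0.0198, 0.0169]
orientation: [[0.987, 0.162, 0.002], [0.162, -0.987, -0.0], [0.002, 0.0, -1.0]]
wrist_force: [1.5, -0.0, 4.0]
width: 0.0489
dx dy dz cm [1.52 0.02 0.  ] twist -0.0 | now [0.5347 0.0198 0.0169] yaw 0.163 niche [-0.0602  0.0002] t 5.2
```

Stone is on the floor (z +7 N change). Now push it home in small steps.

```bash
python3 -m creep '[{"dx":0.4,"dy":0,"dz":0,"twist":0},{"dx":0.8,"dy":0,"dz":0,"twist":0},{"dx":1.2,"dy":0,"dz":0,"twist":0},{"dx":1.2,"dy":0,"dz":0,"twist":0}]'
python3 -m creep '[{"dx":0.3,"dy":0,"dz":0,"twist":0},{"dx":0.6,"dy":0,"dz":0,"twist":0},{"dx":0.6,"dy":0,"dz":0,"twist":0}]'
python3 -c "
from h import *
go(*n2w(-.045,0),.0169,NY)"
```

```text
clock: 5.53
eef_pos: [0.5394, 0.0203, 0.0167]
orientation: [[0.987, 0.162, -0.012], [0.162, -0.987, -0.003], [-0.012, 0.001, -1.0]]
wrist_force: [-15.1, -3.1, 23.4]
width: 0.0484
clock: 5.78
eef_pos: [0.5458, 0.0213, 0.0167]
orientation: [[0.987, 0.162, -0.011], [0.161, -0.987, -0.003], [-0.011, 0.001, -1.0]]
wrist_force: [-15.4, -2.3, 23.1]
width: 0.0486
dx dy dz cm [ 0.39 -0.01 -0.03] twist -0.001 | now [0.5458 0.0213 0.0167] yaw 0.162 niche [-0.0489 -0.0001] t 5.78
```

```bash
python3 -m creep '[{"dx":0,"dy":0,"dz":-0.2,"twist":0},{"dx":0.3,"dy":0,"dz":-0.2,"twist":0},{"dx":0.6,"dy":0,"dz":-0.2,"twist":0},{"dx":0.6,"dy":0,"dz":-0.2,"twist":0}]'
python3 -m creep '[{"dx":0.4,"dy":0,"dz":0,"twist":0},{"dx":0.4,"dy":0,"dz":0,"twist":0}]'
python3 -c "
from h import *
go(*n2w(-.045,0),.0169,NY)"
```

```text
clock: 6.12
eef_pos: [0.5479, 0.0215, 0.0167]
orientation: [[0.987, 0.162, -0.019], [0.162, -0.987, -0.004], [-0.019, 0.001, -1.0]]
wrist_force: [-21.6, -3.8, 18.7]
width: 0.0488
clock: 6.28
eef_pos: [0.5485, 0.0216, 0.0164]
orientation: [[0.986, 0.162, -0.025], [0.162, -0.987, -0.006], [-0.026, 0.002, -1.0]]
wrist_force: [-30.1, -4.4, 26.9]
width: 0.0485
dx dy dz cm [ 0.13 -0.02 -0.05] twist -0.0 | now [0.5485 0.0216 0.0164] yaw 0.163 niche [-0.0463 -0.0002] t 6.28
```

Force rises and the TCP stalls at niche x = −0.046, where −0.048 was expected, so the stone is on the stops. Release, rise, and check.

```bash
python3 -m creep '[{"dx":0,"dy":0,"dz":0,"twist":0},{"dx":0,"dy":0,"dz":0,"twist":0},{"dx":0,"dy":0,"dz":0,"twist":0},{"dx":-0.5,"dy":0,"dz":-2,"twist":0},{"dx":-1,"dy":0,"dz":-6,"twist":0},{"dx":-1,"dy":0,"dz":-10,"twist":0},{"dx":-1,"dy":0,"dz":-14,"twist":0},{"dx":-1,"dy":0,"dz":-16,"twist":0}]' 0
python3 -m creep '[{"dx":-4,"dy":8,"dz":-1,"twist":0},{"dx":-8,"dy":16,"dz":-1,"twist":0},{"dx":-8,"dy":16,"dz":-1,"twist":0},{"dx":-8,"dy":16,"dz":-1,"twist":0},{"dx":-8,"dy":16,"dz":-1,"twist":0},{"dx":-8,"dy":16,"dz":-1,"twist":0}]'
cat >> h.py <<'E'
def stack(s,z,V=(80,215)):
    hsv=cv2.cvtColor(s["frame"],cv2.COLOR_RGB2HSV)
    p=proj(s,[[*n2w(-.045,0),z]])[0]
    g=(hsv[...,1]<50)&(hsv[...,2]>80)&(hsv[...,2]<225)
    r,t,a=rect(s,g,z,p);return r,t,w2n(r),t-NY,a
E
python3 - <<'E'
from h import *
a,b=duo("pics/d2.png");print(*stack(a,.036))
m=scene(a);print("sheet",*rect(a,m["sheet"],.082))
go(*n2w(0,0),.2,NY)
E
```

```text
clock: 6.95
eef_pos: [0.5547, 0.0232, 0.183]
orientation: [[0.987, 0.162, 0.007], [0.162, -0.987, 0.001], [0.007, 0.001, -1.0]]
wrist_force: [1.1, 0.4, 0.8]
width: 0.0855
clock: 7.45
eef_pos: [0.4979, -0.1532, 0.1884]
orientation: [[0.988, 0.154, 0.001], [0.154, -0.988, -0.003], [0.0, 0.003, -1.0]]
wrist_force: [-0.6, 0.1, 0.2]
width: 0.0854
[0.6118 0.0309 0.2193 0.2031] -1.395642801837691 [ 0.0178 -0.0013] -1.558642801837691 437.0
sheet [0.6361 0.0491 0.1518 0.0455] -1.312403787820231 518.0
dx dy dz cm [ 12.18 -15.95  -1.17] twist -0.001 | now [ 0.4996 -0.1478  0.1882] yaw 0.162 niche [-0.122  -0.1594] t 7.55
```

View pics/d2.png

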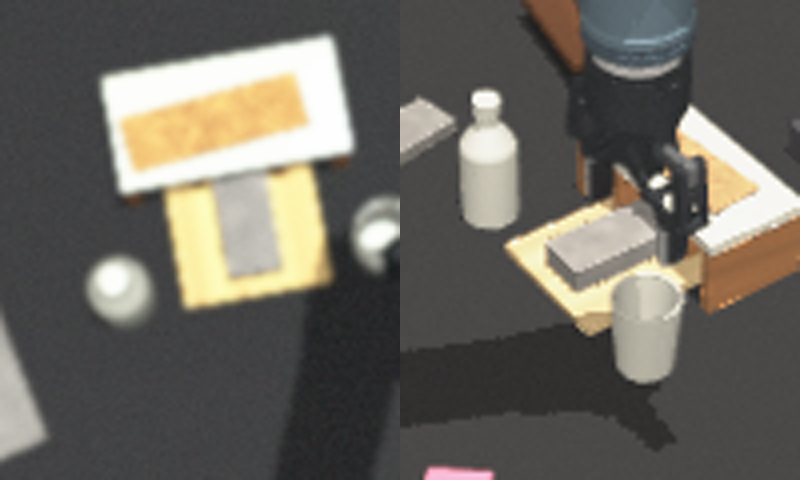

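The stone is in the channel, flat and centred, with about 15 mm of apron in front of its near end at crop (256,274). The bottle and cup haven't moved. I'll check the near end and the lateral numbers, then plan the sheet grasp.

```bash
python3 - <<'E'
from h import *
a=manip.snapshot("top");f=a["frame"].astype(int)
print("expected px of near top edge / bottom edge",proj(a,[[*n2w(-.085,0),.036],[*n2w(-.085,0),.010],[*n2w(-.1,0),.010]]))
# profile along centre line: saturation transition stone->apron, at z .036
sat=cv2.cvtColor(a["frame"],cv2.COLOR_RGB2HSV)[...,1].astype(np.float32)
def prof(P):
    p=proj(a,P).astype(np.float32);return cv2.remap(sat,p[None,:,0],p[None,:,1],cv2.INTER_LINEAR)[0].round()
xs=np.arange(-.10,-.06,.0025);print("x",*zip((xs*1000).round(1),prof([[*n2w(x,0),.036] for x in xs])))
ys=np.r_[np.arange(-.034,-.017,.002),np.arange(.018,.035,.002)];print("y",*zip((ys*1000).round(),prof([[*n2w(-.05,y),.036] for y in ys])))
c=(.6361,.0491);yw=np.pi-1.3098
go(*behind(c,yw,.06),.2,yw); print(w2n(c))
E
```

```text
expected px of near top edge / bottom edge [[273.4816 218.0274]
 [273.5344 218.9804]
 [274.2806 223.113 ]]
x (np.float64(-100.0), np.float32(84.0)) (np.float64(-97.5), np.float32(77.0)) (np.float64(-95.0), np.float32(73.0)) (np.float64(-92.5), np.float32(80.0)) (np.float64(-90.0), np.float32(85.0)) (np.float64(-87.5), np.float32(80.0)) (np.float64(-85.0), np.float32(59.0)) (np.float64(-82.5), np.float32(35.0)) (np.float64(-80.0), np.float32(19.0)) (np.float64(-77.5), np.float32(15.0)) (np.float64(-75.0), np.float32(13.0)) (np.float64(-72.5), np.float32(14.0)) (np.float64(-70.0), np.float32(14.0)) (np.float64(-67.5), np.float32(13.0)) (np.float64(-65.0), np.float32(13.0)) (np.float64(-62.5), np.float32(13.0)) (np.float64(-60.0), np.float32(13.0))
y (np.float64(-34.0), np.float32(76.0)) (np.float64(-32.0), np.float32(74.0)) (np.float64(-30.0), np.float32(71.0)) (np.float64(-28.0), np.float32(66.0)) (np.float64(-26.0), np.float32(60.0)) (np.float64(-24.0), np.float32(47.0)) (np.float64(-22.0), np.float32(33.0)) (np.float64(-20.0), np.float32(23.0)) (np.float64(-18.0), np.float32(17.0)) (np.float64(18.0), np.float32(19.0)) (np.float64(20.0), np.float32(25.0)) (np.float64(22.0), np.float32(43.0)) (np.float64(24.0), np.float32(62.0)) (np.float64(26.0), np.float32(73.0)) (np.float64(28.0), np.float32(79.0)) (np.float64(30.0), np.float32(74.0)) (np.float64(32.0), np.float32(70.0)) (np.float64(34.0), np.float32(66.0))
dx dy dz cm [ 17.22 -11.11  -1.17] twist -1.668 | now [ 0.4999 -0.1466  0.1881] yaw 0.164 niche [-0.1215 -0.1583] t 7.6
[0.0447 0.0127]
```

The thick stone is home: its near end is at about x = −0.084 and it is centred within about 1 mm. Now to the sheet, with the fingers part closed.

```bash
python3 -m creep '[{"dx":6,"dy":-4,"dz":-1.2,"twist":-0.12},{"dx":9,"dy":-6,"dz":-1.2,"twist":-0.24},{"dx":12,"dy":-8,"dz":-1.2,"twist":-0.36},{"dx":15,"dy":-10,"dz":-1.2,"twist":-0.48},{"dx":17.2,"dy":-11.1,"dz":-1.2,"twist":-0.6},{"dx":17.2,"dy":-11.1,"dz":-1.2,"twist":-0.72},{"dx":17.2,"dy":-11.1,"dz":-1.2,"twist":-0.84},{"dx":17.2,"dy":-11.1,"dz":-1.2,"twist":-0.96},{"dx":17.2,"dy":-11.1,"dz":-1.2,"twist":-1.08},{"dx":17.2,"dy":-11.1,"dz":-1.2,"twist":-1.2}]' 0.25
python3 -m creep '[{"dx":0,"dy":0,"dz":0,"twist":-0.12},{"dx":0,"dy":0,"dz":0,"twist":-0.24},{"dx":0,"dy":0,"dz":0,"twist":-0.36},{"dx":0,"dy":0,"dz":0,"twist":-0.468},{"dx":0,"dy":0,"dz":0,"twist":-0.468},{"dx":0,"dy":0,"dz":0,"twist":-0.468}]'
python3 - <<'E'
from h import *
c=(.6361,.0491);yw=np.pi-1.3098
go(*behind(c,yw,.06),.085,yw)
E
```

```text
clock: 8.43
eef_pos: [0.6512, -0.0074, 0.1998]
orientation: [[0.197, 0.98, 0.0], [0.98, -0.197, 0.001], [0.001, -0.0, -1.0]]
wrist_force: [-0.7, -0.2, -0.1]
width: 0.0643
clock: 8.93
eef_pos: [0.651, -0.0085, 0.1998]
orientation: [[-0.256, 0.967, -0.0], [0.967, 0.256, 0.001], [0.001, 0.0, -1.0]]
wrist_force: [0.2, -0.4, 0.3]
width: 0.0639
dx dy dz cm [-0.07  0.04 11.48] twist -0.002 | now [ 0.651  -0.0085  0.1998] yaw 1.83 niche [ 0.0501 -0.0465] t 8.93
```

```bash
python3 -m creep '[{"dx":0,"dy":0,"dz":3,"twist":0},{"dx":0,"dy":0,"dz":6,"twist":0},{"dx":0,"dy":0,"dz":9,"twist":0},{"dx":0,"dy":0,"dz":11.5,"twist":0},{"dx":0,"dy":0,"dz":11.5,"twist":0},{"dx":0,"dy":0,"dz":11.5,"twist":0}]'
python3 -m creep '[{"dx":0,"dy":0,"dz":0.3,"twist":0},{"dx":0,"dy":0,"dz":0.6,"twist":0},{"dx":0,"dy":0,"dz":0.6,"twist":0}]'
python3 -m creep '[{"dx":0,"dy":0,"dz":0.2,"twist":0},{"dx":0,"dy":0,"dz":0.4,"twist":0},{"dx":0,"dy":0,"dz":0.4,"twist":0}]'
```

```text
clock: 9.43
eef_pos: [0.6502, -0.0096, 0.0842]
orientation: [[-0.256, 0.967, -0.002], [0.967, 0.256, 0.0], [0.001, -0.002, -1.0]]
wrist_force: [0.8, 0.3, 0.2]
width: 0.0641
clock: 9.68
eef_pos: [0.6518, -0.0104, 0.0801]
orientation: [[-0.257, 0.967, 0.002], [0.967, 0.257, -0.0], [-0.001, 0.002, -1.0]]
wrist_force: [-0.4, 0.4, -0.2]
width: 0.064
clock: 9.93
eef_pos: [0.6509, -0.0106, 0.0749]
orientation: [[-0.257, 0.966, -0.0], [0.966, 0.257, -0.0], [-0.0, -0.0, -1.0]]
wrist_force: [-1.0, -0.6, -0.1]
width: 0.0638
```

```bash
python3 -m creep '[{"dx":0,"dy":0,"dz":0.2,"twist":0},{"dx":0,"dy":0,"dz":0.2,"twist":0}]'
python3 -m creep '[{"dx":0,"dy":0,"dz":0.2,"twist":0},{"dx":0,"dy":0,"dz":0.2,"twist":0}]'
```

```text
clock: 10.1
eef_pos: [0.6508, -0.0106, 0.0726]
orientation: [[-0.257, 0.966, -0.0], [0.966, 0.257, 0.0], [0.0, -0.0, -1.0]]
wrist_force: [-0.5, 0.0, 0.1]
width: 0.064
clock: 10.27
eef_pos: [0.6512, -0.0105, 0.0711]
orientation: [[-0.257, 0.966, 0.0], [0.966, 0.257, -0.0], [-0.0, 0.0, -1.0]]
wrist_force: [-0.8, 0.1, 3.2]
width: 0.0641
```

```bash
python3 -m creep '[{"dx":0,"dy":0,"dz":-0.25,"twist":0},{"dx":0,"dy":0,"dz":-0.25,"twist":0},{"dx":0,"dy":0,"dz":-0.25,"twist":0},{"dx":0,"dy":0,"dz":-0.25,"twist":0},{"dx":0,"dy":0,"dz":-0.25,"twist":0},{"dx":0,"dy":0,"dz":-0.25,"twist":0}]' 1
python3 -m creep '[{"dx":0,"dy":0,"dz":-1,"twist":0},{"dx":0,"dy":0,"dz":-3,"twist":0},{"dx":0,"dy":0,"dz":-5,"twist":0},{"dx":0,"dy":0,"dz":-7,"twist":0},{"dx":0,"dy":0,"dz":-9,"twist":0},{"dx":0,"dy":0,"dz":-9,"twist":0}]'
```

```text
clock: 10.77
eef_pos: [0.6516, -0.0104, 0.0744]
orientation: [[-0.257, 0.966, 0.001], [0.966, 0.257, -0.0], [-0.0, 0.001, -1.0]]
wrist_force: [-0.9, 0.0, 7.1]
width: 0.0498
clock: 11.27
eef_pos: [0.6535, -0.0101, 0.1681]
orientation: [[-0.257, 0.966, 0.007], [0.966, 0.257, 0.0], [-0.001, 0.007, -1.0]]
wrist_force: [1.4, 0.2, 0.2]
width: 0.0498
```

```bash
python3 -m creep '[{"dx":0,"dy":0,"dz":0,"twist":0.12},{"dx":0,"dy":-2,"dz":0,"twist":0.24},{"dx":0,"dy":-4,"dz":0,"twist":0.36},{"dx":0,"dy":-6,"dz":0,"twist":0.48},{"dx":0,"dy":-9,"dz":0,"twist":0.6},{"dx":0,"dy":-12,"dz":0,"twist":0.72},{"dx":0,"dy":-15,"dz":0,"twist":0.84},{"dx":0,"dy":-18,"dz":0,"twist":0.96},{"dx":0,"dy":-20,"dz":0,"twist":1.08},{"dx":0,"dy":-20,"dz":0,"twist":1.2}]'
python3 -m creep '[{"dx":0,"dy":0,"dz":0,"twist":0.12},{"dx":0,"dy":0,"dz":0,"twist":0.24},{"dx":0,"dy":0,"dz":0,"twist":0.36},{"dx":0,"dy":0,"dz":0,"twist":0.467},{"dx":0,"dy":0,"dz":0,"twist":0.467},{"dx":0,"dy":0,"dz":0,"twist":0.467}]'
python3 -c "
from h import *
go(*n2w(-.152,0),.041,NY)"
```

```text
clock: 12.1
eef_pos: [0.4524, -0.0636, 0.1626]
orientation: [[0.812, 0.583, -0.005], [0.583, -0.812, -0.001], [-0.005, -0.002, -1.0]]
wrist_force: [0.1, -0.2, -1.5]
width: 0.0496
clock: 12.6
eef_pos: [0.4574, -0.0618, 0.1632]
orientation: [[0.986, 0.167, -0.001], [0.167, -0.986, -0.0], [-0.001, 0.0, -1.0]]
wrist_force: [0.2, 0.0, -0.1]
width: 0.0496
dx dy dz cm [-0.2  -6.78 12.22] twist 0.004 | now [ 0.4574 -0.0618  0.1632] yaw 0.167 niche [-0.1497 -0.0678] t 12.6
```

```bash
python3 -m creep '[{"dx":-0.5,"dy":-4,"dz":0,"twist":0.004},{"dx":-0.5,"dy":-6.8,"dz":0,"twist":0.004},{"dx":-0.5,"dy":-6.8,"dz":3,"twist":0.004},{"dx":-0.5,"dy":-6.8,"dz":6,"twist":0.004},{"dx":-0.5,"dy":-6.8,"dz":9,"twist":0.004},{"dx":-0.5,"dy":-6.8,"dz":11.5,"twist":0.004},{"dx":-0.5,"dy":-6.8,"dz":12,"twist":0.004},{"dx":-0.5,"dy":-6.8,"dz":12,"twist":0.004}]'
python3 - <<'E'
from h import *
duo("pics/d3.png");go(*n2w(-.062,0),.041,NY)
E
```

```text
clock: 13.27
eef_pos: [0.4403, 0.0044, 0.0422]
orientation: [[0.987, 0.161, -0.004], [0.161, -0.987, -0.0], [-0.004, -0.001, -1.0]]
wrist_force: [0.9, 0.8, 0.0]
width: 0.0498
dx dy dz cm [ 9.18 -0.01  0.33] twist -0.002 | now [0.4423 0.0044 0.0442] yaw 0.161 niche [-0.1538  0.    ] t 13.37
```

View pics/d3.png

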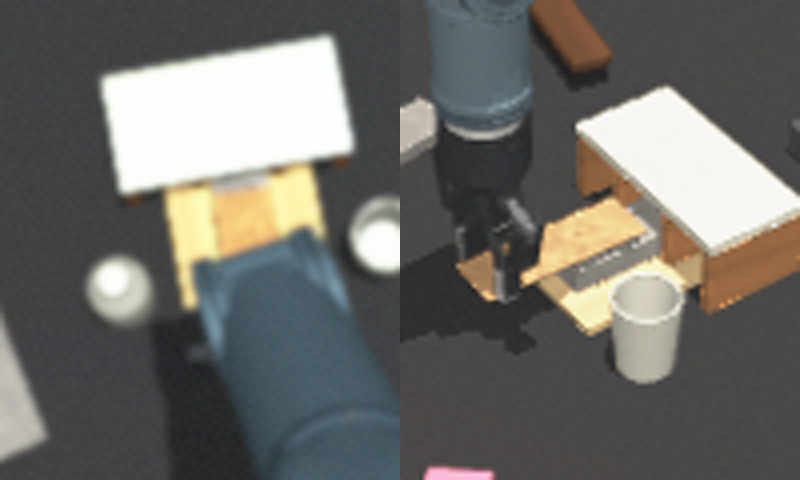

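The sheet is held level and in line, just above the thick stone, with its front edge short of the mouth at top-crop (245,190). Sliding in.

```bash
python3 -m creep '[{"dx":2,"dy":0,"dz":0.2,"twist":0},{"dx":4,"dy":0,"dz":0.2,"twist":0},{"dx":6,"dy":0,"dz":0.2,"twist":0},{"dx":8,"dy":0,"dz":0.2,"twist":0},{"dx":9,"dy":0,"dz":0.2,"twist":0},{"dx":9,"dy":0,"dz":0.5,"twist":0},{"dx":9,"dy":0,"dz":0.8,"twist":0},{"dx":9,"dy":0,"dz":0.9,"twist":0},{"dx":9,"dy":0,"dz":0.9,"twist":0}]'
python3 -c "
from h import *
go(*n2w(-.0565,0),.0334,NY)"
```

```text
clock: 14.12
eef_pos: [0.5292, 0.0183, 0.0343]
orientation: [[0.987, 0.159, -0.001], [0.159, -0.987, -0.0], [-0.001, 0.0, -1.0]]
wrist_force: [-0.1, -0.1, -0.9]
width: 0.0497
dx dy dz cm [ 0.93 -0.04  0.09] twist -0.003 | now [0.5292 0.0183 0.0343] yaw 0.16 niche [-0.0658 -0.0003] t 14.12
```

```bash
python3 -m creep '[{"dx":0.3,"dy":0,"dz":0.05,"twist":-0.003},{"dx":0.6,"dy":0,"dz":0.05,"twist":-0.003},{"dx":0.9,"dy":0,"dz":0.05,"twist":-0.003},{"dx":0.9,"dy":0,"dz":0.05,"twist":-0.003}]'
python3 -m creep '[{"dx":0.3,"dy":0,"dz":0,"twist":0},{"dx":0.5,"dy":0,"dz":0,"twist":0},{"dx":0.5,"dy":0,"dz":0,"twist":0}]'
python3 -c "
from h import *
go(*n2w(-.0565,0),.0334,NY)"
```

```text
clock: 14.45
eef_pos: [0.5375, 0.0196, 0.0334]
orientation: [[0.987, 0.162, -0.005], [0.162, -0.987, -0.001], [-0.005, 0.0, -1.0]]
wrist_force: [-4.2, -0.5, 2.3]
width: 0.0494
clock: 14.7
eef_pos: [0.5375, 0.0196, 0.0332]
orientation: [[0.987, 0.162, -0.014], [0.162, -0.987, -0.003], [-0.015, 0.001, -1.0]]
wrist_force: [-16.9, -1.7, 19.1]
width: 0.0495
dx dy dz cm [ 0.09 -0.04 -0.02] twist -0.0 | now [0.5375 0.0196 0.0332] yaw 0.163 niche [-0.0574 -0.0004] t 14.7
```

Stalled at −0.057 against an expected −0.0565, with force rising, so the sheet is home. Release and rise, then head over to the thin stone.

```bash
python3 -m creep '[{"dx":0,"dy":0,"dz":0,"twist":0},{"dx":0,"dy":0,"dz":0,"twist":0},{"dx":0,"dy":0,"dz":0,"twist":0},{"dx":0,"dy":0,"dz":0,"twist":0},{"dx":-0.5,"dy":0,"dz":-3,"twist":0},{"dx":-1,"dy":0,"dz":-7,"twist":0},{"dx":-1,"dy":0,"dz":-11,"twist":0},{"dx":-1,"dy":0,"dz":-15,"twist":0},{"dx":-1,"dy":0,"dz":-16,"twist":0}]' 0
python3 -c "
from h import *
go(*behind((.4316,.2505),.378,.05),.19,.378)"
```

```text
clock: 15.45
eef_pos: [0.5384, 0.0198, 0.2003]
orientation: [[0.987, 0.162, 0.01], [0.162, -0.987, 0.001], [0.01, 0.001, -1.0]]
wrist_force: [0.9, -0.8, 0.4]
width: 0.0851
dx dy dz cm [-11.69 -23.43   0.89] twist -0.215 | now [0.5384 0.0198 0.2003] yaw 0.163 niche [-0.0565 -0.0003] t 15.45
```

```bash
python3 -m creep '[{"dx":-4,"dy":-8,"dz":0,"twist":-0.1},{"dx":-11.7,"dy":-23.4,"dz":0,"twist":-0.215},{"dx":-11.7,"dy":-23.4,"dz":0,"twist":-0.215},{"dx":-11.7,"dy":-23.4,"dz":0,"twist":-0.215},{"dx":-11.7,"dy":-23.4,"dz":0,"twist":-0.215},{"dx":-11.7,"dy":-23.4,"dz":0,"twist":-0.215},{"dx":-11.7,"dy":-23.4,"dz":0,"twist":-0.215},{"dx":-11.7,"dy":-23.4,"dz":4,"twist":-0.215},{"dx":-11.7,"dy":-23.4,"dz":8,"twist":-0.215},{"dx":-11.7,"dy":-23.4,"dz":8,"twist":-0.215}]'
python3 - <<'E'
from h import *
a,b=duo("pics/d4.png")
sat=cv2.cvtColor(a["frame"],cv2.COLOR_RGB2HSV)[...,1].astype(np.float32)
def prof(P):
    p=proj(a,P).astype(np.float32);return cv2.remap(sat,p[None,:,0],p[None,:,1],cv2.INTER_LINEAR)[0].round().astype(int).tolist()
print("x -90..-5 by 5",prof([[*n2w(x,0),.041] for x in np.arange(-.09,0,.005)]))
ys=np.arange(-.034,.0341,.004);print("y",prof([[*n2w(-.05,y),.041] for y in ys]))
print("expected near edge sheet px",proj(a,[[*n2w(-.075,0),.041]]),"stone near",proj(a,[[*n2w(-.085,0),.036]]))
go(*behind((.4316,.2505),.378,.05),.005,.378)
E
```

```text
clock: 16.28
eef_pos: [0.3771, 0.2291, 0.1084]
orientation: [[0.929, 0.37, -0.009], [0.37, -0.929, -0.005], [-0.011, 0.001, -1.0]]
wrist_force: [-1.5, -0.8, -0.6]
width: 0.0853
x -90..-5 by 5 [84, 51, 28, 72, 116, 127, 130, 129, 129, 129, 127, 129, 130, 131, 130, 127, 126, 130]
y [79, 88, 108, 121, 126, 129, 127, 128, 129, 128, 126, 128, 127, 125, 123, 108, 85, 69]
expected near edge sheet px [[272.9651 215.0379]] stone near [[273.4816 218.0274]]
dx dy dz cm [ 0.52  0.06 10.85] twist 0.0 | now [0.3804 0.2309 0.1136] yaw 0.378 niche [-0.1782  0.2336] t 16.38
```

View pics/d4.png

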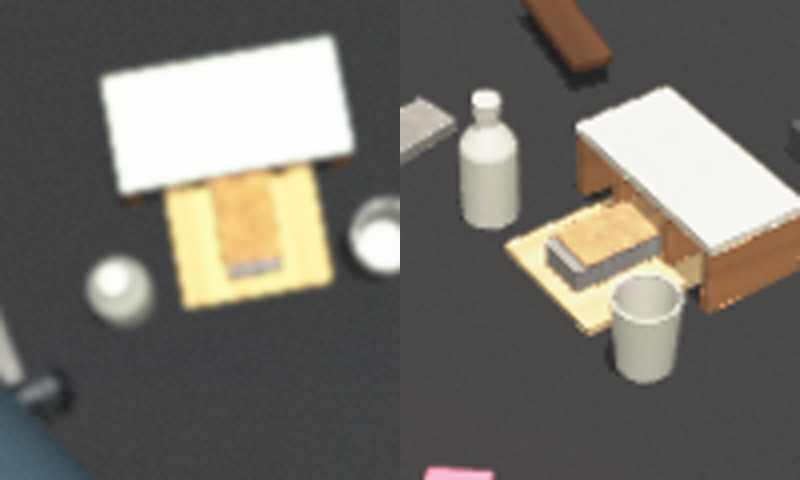

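The sheet lies flat on the thick stone, with its near edge at about x = −0.075 and a 10 mm step of stone in front of it. The bottle and cup are untouched. Picking up the thin stone.

```bash
python3 -m creep '[{"dx":0.3,"dy":0.05,"dz":3,"twist":0},{"dx":0.4,"dy":0.05,"dz":6,"twist":0},{"dx":0.4,"dy":0.05,"dz":9,"twist":0},{"dx":0.4,"dy":0.05,"dz":10.5,"twist":0},{"dx":0.4,"dy":0.05,"dz":10.8,"twist":0},{"dx":0.4,"dy":0.05,"dz":10.8,"twist":0}]' 0
python3 -c "
from h import *
go(*behind((.4316,.2505),.378,.05),.002,.378)"
```

```text
clock: 16.88
eef_pos: [0.3864, 0.2329, 0.0072]
orientation: [[0.93, 0.368, 0.002], [0.368, -0.93, 0.001], [0.002, -0.0, -1.0]]
wrist_force: [0.6, -0.0, 0.3]
width: 0.0852
dx dy dz cm [-0.15  0.03  0.52] twist -0.001 | now [0.3864 0.2329 0.0072] yaw 0.377 niche [-0.1719  0.2346] t 16.88
```

```bash
python3 -m creep '[{"dx":0,"dy":0,"dz":0.5,"twist":0},{"dx":0,"dy":0,"dz":0.5,"twist":0},{"dx":0,"dy":0,"dz":0.5,"twist":0},{"dx":0,"dy":0,"dz":0.5,"twist":0},{"dx":0,"dy":0,"dz":0.5,"twist":0},{"dx":0,"dy":0,"dz":0.5,"twist":0},{"dx":0,"dy":0,"dz":0.5,"twist":0}]' 1
python3 -m creep '[{"dx":0,"dy":0,"dz":-2,"twist":0},{"dx":0,"dy":0,"dz":-5,"twist":0},{"dx":0,"dy":0,"dz":-8,"twist":0},{"dx":0,"dy":0,"dz":-12,"twist":0},{"dx":0,"dy":0,"dz":-16,"twist":0},{"dx":0,"dy":0,"dz":-19,"twist":0},{"dx":0,"dy":0,"dz":-19,"twist":0},{"dx":0,"dy":0,"dz":-19,"twist":0}]'
python3 -c "
from h import *
go(*n2w(-.137,0),.15,NY)"
```

```text
clock: 17.47
eef_pos: [0.3859, 0.2327, 0.0023]
orientation: [[0.929, 0.369, 0.002], [0.369, -0.929, 0.001], [0.002, -0.0, -1.0]]
wrist_force: [-1.2, -0.6, 10.3]
width: 0.0485
clock: 18.13
eef_pos: [0.3859, 0.2324, 0.1927]
orientation: [[0.93, 0.368, 0.004], [0.368, -0.93, 0.001], [0.004, 0.0, -1.0]]
wrist_force: [-0.8, 0.5, -3.8]
width: 0.0485
dx dy dz cm [-1.53 23.64  4.26] twist 0.214 | now [0.3859 0.2324 0.1927] yaw 0.377 niche [-0.1725  0.2342] t 18.13
```

```bash
python3 -m creep '[{"dx":-1.5,"dy":4,"dz":0,"twist":0.1},{"dx":-1.5,"dy":8,"dz":0,"twist":0.214},{"dx":-1.5,"dy":12,"dz":0,"twist":0.214},{"dx":-1.5,"dy":16,"dz":0,"twist":0.214},{"dx":-1.5,"dy":20,"dz":0,"twist":0.214},{"dx":-1.5,"dy":23.6,"dz":0,"twist":0.214},{"dx":-1.5,"dy":23.6,"dz":3,"twist":0.214},{"dx":-1.5,"dy":23.6,"dz":5,"twist":0.214},{"dx":-1.5,"dy":23.6,"dz":5,"twist":0.214}]'
python3 -c "
from h import *
go(*n2w(-.137,0),.049,NY)"
```

```text
clock: 18.88
eef_pos: [0.4537, 0.0062, 0.1363]
orientation: [[0.987, 0.162, -0.01], [0.162, -0.987, -0.001], [-0.01, -0.001, -1.0]]
wrist_force: [-1.6, 0.3, -2.0]
width: 0.0481
dx dy dz cm [0.62 0.01 8.72] twist -0.001 | now [0.4537 0.0062 0.1363] yaw 0.162 niche [-0.1423 -0.    ] t 18.88
```

```bash
python3 -m creep '[{"dx":0.3,"dy":0,"dz":2,"twist":0},{"dx":0.3,"dy":0,"dz":4,"twist":0},{"dx":0.3,"dy":0,"dz":6,"twist":0},{"dx":0.3,"dy":0,"dz":8,"twist":0},{"dx":0.3,"dy":0,"dz":8.4,"twist":0},{"dx":0.3,"dy":0,"dz":8.4,"twist":0},{"dx":0.3,"dy":0,"dz":8.4,"twist":0}]'
python3 - <<'E'
from h import *
duo("pics/d5.png");go(*n2w(-.05,0),.0465,NY)
E
```

```text
clock: 19.47
eef_pos: [0.4612, 0.0081, 0.0574]
orientation: [[0.986, 0.164, -0.0], [0.164, -0.986, -0.0], [-0.0, -0.0, -1.0]]
wrist_force: [-0.1, -0.4, -2.4]
width: 0.0483
dx dy dz cm [8.38 0.05 1.17] twist 0.001 | now [0.4619 0.008  0.058 ] yaw 0.164 niche [-0.1339  0.0004] t 19.57
```

View pics/d5.png

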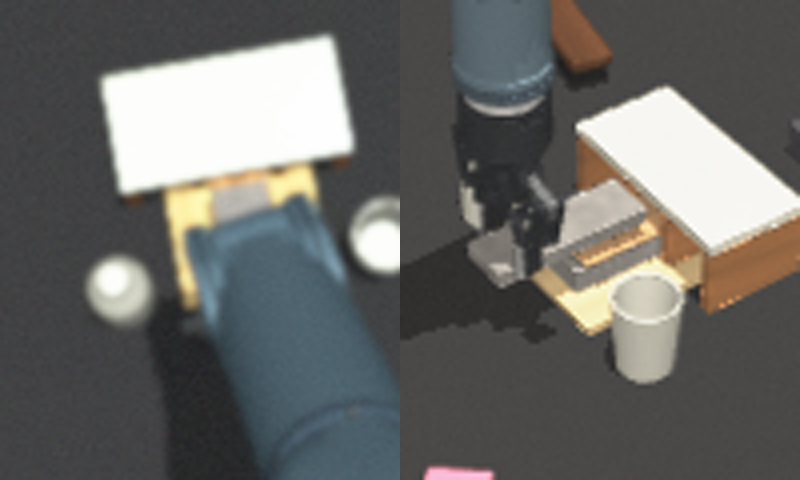

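The thin stone is level, in line and above the sheet, with its front edge just short of the mouth at top-crop (243,183). Lower 12 mm and slide in.

```bash
python3 -m creep '[{"dx":0,"dy":0,"dz":0.6,"twist":0},{"dx":0,"dy":0,"dz":1.2,"twist":0},{"dx":0,"dy":0,"dz":1.2,"twist":0},{"dx":2,"dy":0,"dz":1.2,"twist":0},{"dx":3,"dy":0,"dz":1.2,"twist":0},{"dx":3,"dy":0,"dz":1.2,"twist":0}]'
python3 -m creep '[{"dx":1.5,"dy":0,"dz":0,"twist":0},{"dx":3,"dy":0,"dz":0,"twist":0},{"dx":4.5,"dy":0,"dz":0,"twist":0},{"dx":5.3,"dy":0,"dz":0,"twist":0},{"dx":5.3,"dy":0,"dz":0.2,"twist":0},{"dx":5.3,"dy":0,"dz":0.2,"twist":0}]'
python3 -c "
from h import *
go(*n2w(-.039,0),.0433,NY)"
```

```text
clock: 20.07
eef_pos: [0.4939, 0.0135, 0.0453]
orientation: [[0.987, 0.163, 0.004], [0.163, -0.987, 0.001], [0.004, -0.0, -1.0]]
wrist_force: [0.3, -0.3, -1.5]
width: 0.0486
clock: 20.57
eef_pos: [0.5443, 0.0217, 0.0434]
orientation: [[0.987, 0.163, 0.003], [0.163, -0.987, 0.001], [0.003, -0.0, -1.0]]
wrist_force: [2.2, 0.4, 1.9]
width: 0.0483
dx dy dz cm [1.13 0.06 0.02] twist 0.001 | now [0.5443 0.0217 0.0434] yaw 0.164 niche [-0.0503  0.0006] t 20.57
```

```bash
python3 -m creep '[{"dx":0.4,"dy":0.05,"dz":0,"twist":0},{"dx":0.8,"dy":0.05,"dz":0,"twist":0},{"dx":1.1,"dy":0.05,"dz":0,"twist":0},{"dx":1.1,"dy":0.05,"dz":0,"twist":0}]'
python3 -m creep '[{"dx":0.3,"dy":0,"dz":0,"twist":0},{"dx":0.6,"dy":0,"dz":0,"twist":0},{"dx":0.6,"dy":0,"dz":0,"twist":0}]'
python3 -c "
from h import *
go(*n2w(-.039,0),.0433,NY)"
```

```text
clock: 20.9
eef_pos: [0.5454, 0.0217, 0.0433]
orientation: [[0.986, 0.163, -0.016], [0.163, -0.987, -0.003], [-0.016, 0.001, -1.0]]
wrist_force: [-19.2, -1.7, 28.0]
width: 0.0484
clock: 21.15
eef_pos: [0.5553, 0.0229, 0.0434]
orientation: [[0.987, 0.163, -0.008], [0.163, -0.987, -0.002], [-0.008, 0.001, -1.0]]
wrist_force: [-14.6, -1.4, 21.5]
width: 0.048
dx dy dz cm [ 0.03 -0.01  0.01] twist 0.001 | now [0.5553 0.0229 0.0434] yaw 0.164 niche [-0.0393 -0.0001] t 21.15
```

Stick-slip friction; it is at −0.0393 against an expected −0.039. One more push to confirm contact with the stops.

```bash
python3 -m creep '[{"dx":0.2,"dy":0,"dz":-0.15,"twist":0},{"dx":0.5,"dy":0,"dz":-0.15,"twist":0},{"dx":0.7,"dy":0,"dz":-0.15,"twist":0},{"dx":0.7,"dy":0,"dz":-0.15,"twist":0}]'
python3 -c "
from h import *
go(*n2w(-.039,0),.0433,NY)"
```

```text
clock: 21.48
eef_pos: [0.5559, 0.023, 0.0434]
orientation: [[0.986, 0.163, -0.021], [0.162, -0.987, -0.004], [-0.021, 0.001, -1.0]]
wrist_force: [-24.7, -2.8, 26.1]
width: 0.0483
dx dy dz cm [-0.03 -0.01  0.01] twist 0.0 | now [0.5559 0.023  0.0434] yaw 0.163 niche [-0.0387 -0.0001] t 21.48
```

Stalled on the stops. Release, rise, move aside and check.

```bash
python3 -m creep '[{"dx":0,"dy":0,"dz":0,"twist":0},{"dx":0,"dy":0,"dz":0,"twist":0},{"dx":0,"dy":0,"dz":0,"twist":0},{"dx":0,"dy":0,"dz":0,"twist":0},{"dx":-0.7,"dy":0,"dz":-3,"twist":0},{"dx":-1,"dy":0,"dz":-7,"twist":0},{"dx":-1,"dy":0,"dz":-11,"twist":0},{"dx":-1,"dy":0,"dz":-15,"twist":0},{"dx":-1,"dy":0,"dz":-16,"twist":0}]' 0
python3 -m creep '[{"dx":-6,"dy":-4,"dz":0,"twist":0},{"dx":-12,"dy":-20,"dz":0,"twist":0},{"dx":-12,"dy":-20,"dz":0,"twist":0},{"dx":-12,"dy":-20,"dz":0,"twist":0},{"dx":-12,"dy":-20,"dz":0,"twist":0},{"dx":-12,"dy":-20,"dz":0,"twist":0},{"dx":-12,"dy":-20,"dz":0,"twist":0},{"dx":-12,"dy":-20,"dz":0,"twist":0}]'
python3 - <<'E'
from h import *
a,b=duo("pics/d6.png")
sat=cv2.cvtColor(a["frame"],cv2.COLOR_RGB2HSV)[...,1].astype(np.float32)
def prof(P):
    p=proj(a,P).astype(np.float32);return cv2.remap(sat,p[None,:,0],p[None,:,1],cv2.INTER_LINEAR)[0].round().astype(int).tolist()
print("x -90..-5 by 2.5",prof([[*n2w(x,0),.057] for x in np.arange(-.095,-.04,.0025)]))
ys=np.arange(-.034,.0341,.004)
for x in(-.055,-.03):print("y",prof([[*n2w(x,y),.057] for y in ys]))
hsv=cv2.cvtColor(a["frame"],cv2.COLOR_RGB2HSV)
for n,p,z in(("cup",(307,208),.075),("bottle",(240,222),.065)):print(n,*rect(a,(hsv[...,1]<45)&(hsv[...,2]>110),z,p))
E
```

```text
clock: 22.23
eef_pos: [0.5605, 0.0236, 0.2109]
orientation: [[0.987, 0.163, 0.01], [0.163, -0.987, 0.001], [0.01, 0.001, -1.0]]
wrist_force: [1.8, -1.2, 0.8]
width: 0.0853
clock: 22.9
eef_pos: [0.4051, 0.2023, 0.2044]
orientation: [[0.986, 0.167, 0.0], [0.167, -0.986, 0.0], [0.0, -0.0, -1.0]]
wrist_force: [0.7, -0.4, -0.6]
width: 0.0855
x -90..-5 by 2.5 [80, 84, 77, 55, 31, 27, 40, 68, 96, 115, 123, 108, 77, 41, 21, 15, 14, 14, 13, 13, 13, 13]
y [77, 78, 67, 36, 16, 14, 13, 13, 14, 14, 15, 14, 14, 18, 39, 76, 90, 77]
y [77, 78, 66, 36, 18, 14, 14, 14, 15, 16, 12, 13, 14, 17, 34, 73, 87, 73]
cup [ 0.5371 -0.0988  0.0661  0.0629] -0.8033586549469973 276.5
bottle [0.4946 0.1316 0.0552 0.0513] -0.004468517993044152 197.5
```

View pics/d6.png

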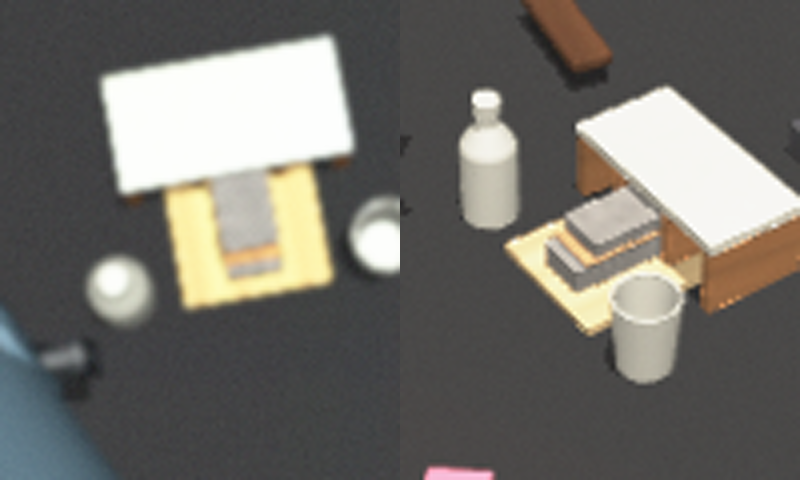

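The picture shows the full staircase stack. The near ends are at about −0.085, −0.075 and −0.065, and all three are centred within about 1 mm. The cup and bottle are unmoved. Handing in.

```bash
python3 -c "
from station import manip
print(manip.get_obs()['qd'].round(3));print(manip.close_job())"
```

```text
[ 0.017  0.004  0.013 -0.004 -0.004 -0.    -0.001]
the job is handed in; nothing more can be done
None
```

All three pieces are in the niche in the right order, each pushed against the stops, and I handed the job in at about 23 s of the 72 s. The hand-in gives no verdict, so this rests on my own checks.

- **How it was done:** I slid in the thick stone, laid the sheet on it, then slid the thin stone on top. Each was gripped near its near end and pushed until it stalled with rising force (17–30 N).
- **Position:** The last pictures put the near ends at about niche x −84, −75 and −65 mm, where −85, −75 and −65 were expected. All three are within about 1–2 mm of the channel's middle, and the stack looks flat and straight.
- **Other things on the bench:** The cup and bottle measured exactly where they started. The block, brush, hammer and screwdriver were never approached; I did not measure them again. The gripper was open and well clear at hand-in.
- **Misread check:** One automatic colour measurement of the thick stone picked up the whole ledge instead. I replaced it with an edge profile, and no check disagreed after that.

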